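Dip-gauge the disinfectant canister

ROBOT

A 7-joint arm with a two-finger parallel gripper is mounted at the origin on the work surface. World frame = base frame: x ahead of the robot, y to its left, z up, the work surface at z = 0. Lengths are in m, angles in rad, forces in N, time in s.
With the tool pointing down it reaches from about 0.4 to 0.85 m from the base axis. Payload 4.5 kg.
Tool frame: the origin (TCP) lies between the finger pads; the fingertips stand 14 mm ahead of it and the grasp point (between the pads) lies 5 mm behind it; z points along the fingers, y is the line along which they close (so a half turn about z gives the same grasp; the last joint's range is limited). The gripper opens to 88 mm and grips with 3 to 60 N. Pads are 18 mm wide; open, the fingers measure 123 mm over their backs; the gripper's body (75 mm by 187 mm) begins 45 mm behind the grasp point.
Start: joints at [-1.213, 0.689, -0.195, 1.565, 0.157, 0.902, -0.215], TCP at [0.199, 0.593, 0.253] pointing down, gripper open.
Joint ranges: [-3.01, 3.01], [-0.46, 2.08], [-1.47, 1.51], [0.13, 2.56], [-1, 4.14], [0.04, 2.09], [-2.66, 2.66]. Speed limits (rad/s): [2.57, 2.57, 3.14, 3.14, 3.14, 3.14, 3.14].

INTERFACE

Orientations are given as a unit quaternion [w, x, y, z].
In Python, from bench import sensors, vision, close_job gives the robot as it stands.
- The arm moves only by the tool arm_command, never from a script. Its argument "moves" is text: rows parted by semicolons, each of 6 numbers parted by spaces: the shift along the tool's x, y, z normalised to -1 to 1, where 1 is 0.25 m, then the turn, a rotation vector about the tool's x, y, z normalised to -1 to 1, where 1 is 180 degrees. A call has 1 to 20 rows; each row is the pose to reach, as a shift and turn from the pose commanded when the call began, along the tool's axes at that moment, turning the shorter way round; what a row does not reach only later rows make up. A row lasts 1/10 s, in which the tool goes at most 50 mm and 8.59 degrees, less where a joint would pass 70% of its speed; a pose out of reach is approached as far as the arm can. A call with a number of a shift or a turn outside -1 to 1 is refused whole. A call with a gripper value outside its range is refused whole. "hand" is the closure, from -1 (fully open) to 1 (shut), set as the call begins (left out, the last holds). The fingers move at their own pace and stop on an object; the grip force is fixed at half the most. Time passes only in rows, so rows that repeat a pose let the fingers close. It gives the time, the measured TCP pose, the force, the opening and the grip force at its end, in the units of the state.
- sensors.sense(): the state, without advancing time (a new reading comes with each control period).
- vision.grab_frame(name): name is "side" or "top" or "wrist"; returns a dict with "img" (384x512x3 uint8, red, green, blue), "mtx" (3x3 intrinsics, pixels), "world_to_cam" (4x4, takes a point from world to camera coordinates). Camera axes: x right, y up, looking along -z (the intrinsics and any distortion apply to the point x, -y, -z); pixel columns grow to the right and rows downward; lengths in m; the calibration is good to about 2 mm. A picture is of the moment at which its call begins. There is no depth.
- close_job(): hands the job in; it is judged then, once.
The state is a dict: "clock": time; "joint_pos": joint angles; "dq": joint speeds; "joint_efforts": joint torques, N m; "ee_pos": TCP position; "eef_rot": TCP orientation; "force": force on the tool from outside, world axes, zero at the start; "torque": the same for the moment, N m; "grip_width": finger opening in m; "grasp_force": force on a finger pad.
Only numpy, scipy, OpenCV 4.12 (cv2) and the standard library are available. Lean on these libraries where they do the work, as an engineer would, in place of code of your own. Each camera call takes 0.05 s, during which the arm holds its last target. There are 200 camera calls.

TASK

Check the level in the blue-capped canister: take the dip gauge from its stand, lower it into the blue port until its collar sits fully on the rim, then draw it out until the tip is clear. Finish still holding the gauge in the gripper, level and still, with its tip over the drip tray and about 25 cm above the table, so that it can be read without dripping elsewhere. Do not dip the green-capped canister, and do not shift or knock over anything else.

Things in the scene. Friction and masses are not known exactly. Their poses are not given: they have to be found in the camera images.
- gauge: the dip gauge, about 0.12 kg: orange cylindrical handle 16 mm thick, 60 mm long; below it a steel collar disc 34 mm across, 5 mm thick; below that a round 8 mm rod, 115 mm long, with coloured bands and a tapered tip. Origin: centre of the collar's underside; z runs up the rod to the handle, which spans z = 5 to 65 mm. Starts upright in the stand, its collar on the stand's rim
- gauge_tip (a point): the tip of the gauge's rod, 115 mm below the collar's underside
- gauge_handle (a point): a point on the axis of the gauge's handle, 38 mm above the collar's underside, a good place to grip
- stand: the gauge's stand: steel foot 90 mm across with an upright grey tube 34 mm across; the rim is 135 mm above the table. The tube's mouth is 20 mm wide for 12 mm, then a 13 mm bore. Loose, 0.9 kg. Origin: centre of its underside
- can_blue: the canister to be dipped: opaque white, loose, 1.4 to 3.2 kg, body 190 (x) x 130 (y) x 120 mm high, with a BLUE screw cap and plain blue labels. A white carrying handle, up to 145 mm above the table, runs along the middle of the top from x = -15 to +88 mm. Origin: centre of its underside; z up
- can_blue_port (a point): centre of the rim of the blue canister's dip port, an upright blue guide tube 34 mm across in the middle of the cap; at x = -55 mm, z = 145 mm in the canister's frame. The mouth is 20 mm wide for 12 mm, then a 13 mm bore down to 60 mm, then free space: the gauge's collar stops on the rim before its tip meets the bottom
- can_green: a second canister, the same in every measure but with a GREEN cap and labels; a bystander. Origin: centre of its underside
- can_green_port (a point): centre of the rim of the green canister's port, as on the blue one
- tray: the drip tray: shallow open steel tray 150 (x) x 200 (y) x 22 mm high lined with white paper. Loose. Origin: centre of its underside
- gel: bystander: gel bottle with a green label, 56 mm across, 165 mm high. Origin: centre of its underside
- pump: bystander: clear bottle with a red pump head, 70 mm across, 200 mm high. Origin: centre of its underside
- gloves: bystander: white and red glove carton 120 x 240 x 70 mm. Origin: centre of its underside
- cup: bystander: specimen cup with a yellow lid, 64 mm across, 68 mm high. Origin: centre of its underside
- tape: bystander: tape roll lying flat, 90 mm across, 25 mm high. Origin: centre of its underside
- marker: bystander: blue marker pen lying down, 14 mm thick, 125 mm long. Origin: middle of its underside
There are look-alikes about, which are no part of the job. What is meant by the gauge is not pink, turquoise or yellow, and is the larger of those in its own colour.

How it is judged:
On the way, in this order (a step that is already met when the one before it is completed fails the run):
1. the gauge stands in the blue canister's port with its collar on the rim (horizontal distance between gauge and can_blue_port below 0.006 m and z of gauge in the frame of can_blue_port below 0.0025 m and angle between the z axis of gauge and the z axis of can_blue, either way round below 0.12 rad), for 0.2 s.
2. the gauge is drawn out: its tip is above the port's rim (z of gauge_tip in the frame of can_blue_port above 0.005 m), for 0.1 s.
At the end, for the whole second after the job is handed in: The gauge is held by the fingers, its rod level within 0.2 rad and at rest, its tip above the tray's outline (150 x 200 mm) and 0.18 to 0.36 m above the table, touching none of the other things; stand, canisters and tray upright (angle between gauge's own z axis and vertical between 1.37 and 1.77 rad and height (world z) of gauge_tip between 0.18 and 0.36 m and x of gauge_tip in the frame of tray between -0.075 and 0.075 m and y of gauge_tip in the frame of tray between -0.1 and 0.1 m and contact force between gauge and the fingers above 1 N and linear speed of gauge below 0.03 m/s and angular speed of gauge below 0.15 rad/s and contact force between gauge and stand below 0.1 N and contact force between gauge and can_blue below 0.1 N and contact force between gauge and can_green below 0.1 N and contact force between gauge and tray below 0.1 N and contact force between gauge and gel below 0.1 N and contact force between gauge and pump below 0.1 N and contact force between gauge and gloves below 0.1 N and contact force between gauge and cup below 0.1 N and contact force between gauge and tape below 0.1 N and contact force between gauge and marker below 0.1 N and angle between each of stand, can_blue, can_green, tray's own z axis and vertical below 0.15 rad); the arm keeps its last pose, push and grip.
It fails at once if the gauge is put into the green canister's port (horizontal distance between gauge_tip and can_green_port below 0.012 m and z of gauge_tip in the frame of can_green_port below -0.004 m).
It fails at once if a canister, the stand or the tray is shifted by more than 30 mm or knocked over (distance of any of stand, can_blue, can_green, tray from where it was at the start of the episode above 0.03 m or angle between any of stand, can_blue, can_green, tray's own z axis and vertical above 0.35 rad).
It fails at once if a bystander is shifted by more than 30 mm (distance of any of gel, pump, gloves, cup, tape, marker from where it was at the start of the episode above 0.03 m).
It also fails if it takes over 64 s, if anything falls off the work surface, if the arm or the gripper's body presses on something with over 40 N, if the wrist force passes 120 N, or if a joint passes its speed limit or range.

## Working session

There is one attempt and no reset: what is moved stays moved. The work goes in short steps, Python scripts to look and compute and a tool call to move; the robot and the scene stay as the last step left them, time stands still between calls to the robot, and variables do not carry over. Pictures are saved under pics/ and viewed, at most 10 in all, crops included, and the job is handed in when it is done.

Besides the shell and the picture viewer there is one more tool, called after "Call:" as a command line: name --argument value ..., lists and objects as JSON in quotes. arm_command: Moves the arm, as the interface text tells. Its arguments: {"type":"object","properties":{"moves":{"type":"string"},"hand":{"type":"number"}},"required":["moves"]}

```bash
mkdir -p pics; ls
cat > h.py <<'E'
import numpy as np, cv2
from scipy.spatial.transform import Rotation as R
from bench import sensors, vision
def grab(n,save=None):
    f=vision.grab_frame(n)
    if save: cv2.imwrite('pics/'+save,f['img'][:,:,::-1])
    return f
def proj(f,p):
    p=np.atleast_2d(p); T=np.array(f['world_to_cam']); c=p@T[:3,:3].T+T[:3,3]
    c=c*[1,-1,-1]; u=c@np.array(f['mtx']).T; return u[:,:2]/u[:,2:]
def ray(f,uv):
    T=np.array(f['world_to_cam']); K=np.array(f['mtx'])
    d=np.linalg.inv(K)@np.array([uv[0],uv[1],1.]); d=d*[1,-1,-1]
    return -T[:3,:3].T@T[:3,3], T[:3,:3].T@d
def at_z(f,uv,z):
    o,d=ray(f,uv); return o+d*(z-o[2])/d[2]
def tri(obs):
    A=np.zeros((3,3));b=np.zeros(3)
    for f,uv in obs:
        o,d=ray(f,uv); d/=np.linalg.norm(d); P=np.eye(3)-np.outer(d,d); A+=P;b+=P@o
    x=np.linalg.solve(A,b); return x,[np.round(proj(f,x)[0]-uv,1) for f,uv in obs]
def rel(p,q=None):
    """move numbers from current TCP to world p (and quat wxyz q)"""
    s=sensors.sense(); r=R.from_quat(np.roll(s['eef_rot'],-1))
    d=r.inv().apply(np.array(p)-s['ee_pos'])/0.25
    t=np.zeros(3) if q is None else (r.inv()*R.from_quat(np.roll(q,-1))).as_rotvec()/np.pi
    return np.round(np.r_[d,t],4)
E
python3 - <<'E'
from h import *
import pickle
F={n:grab(n,n+'0.png') for n in('side','top','wrist')}
pickle.dump(F,open('f0.pkl','wb'))
print(sensors.sense())
print({n:(f['mtx'],np.round(-np.array(f['world_to_cam'])[:3,:3].T@np.array(f['world_to_cam'])[:3,3],3)) for n,f in F.items()}, [k for k in F['top']])
E
```

```text
pics
{'clock': 0.15, 'joint_pos': array([-1.21321267,  0.68978352, -0.19452425,  1.56607006,  0.15734944,
        0.90249816, -0.2151007 ]), 'dq': array([-0.00103631, -0.00222895, -0.00055051, -0.00583584, -0.00060464,
       -0.00014433, -0.00047156]), 'joint_efforts': array([-1.28377764e-03, -5.27862775e+01, -1.26862910e+00, -1.53589600e+01,
       -5.25392394e-02,  3.81977647e-03,  1.10203753e-04]), 'ee_pos': array([0.19875112, 0.59208875, 0.2521084 ]), 'eef_rot': array([-4.02548479e-05,  1.61141838e-01,  9.86931022e-01, -6.81428532e-04]), 'force': array([ 0.42043172,  0.3602143 , -0.22185725]), 'torque': array([0.00437229, 0.0088503 , 0.00020009]), 'grasp_force': 0.0, 'grip_width': 0.08835307182317718}
{'side': (array([[495.4271384 ,   0.        , 254.61170431],
       [  0.        , 495.4271384 , 191.03897904],
       [  0.        ,   0.        ,   1.        ]]), array([0.484, 0.854, 1.058])), 'top': (array([[439.16784079,   0.        , 251.81171509],
       [  0.        , 439.16784079, 193.52894507],
       [  0.        ,   0.        ,   1.        ]]), array([ 0.436, -0.05 ,  1.322])), 'wrist': (array([[302.77373613,   0.        , 252.33528117],
       [  0.        , 302.77373613, 188.25044689],
       [  0.        ,   0.        ,   1.        ]]), array([0.12 , 0.62 , 0.384]))} ['img', 'mtx', 'world_to_cam']
```

View pics/top0.png

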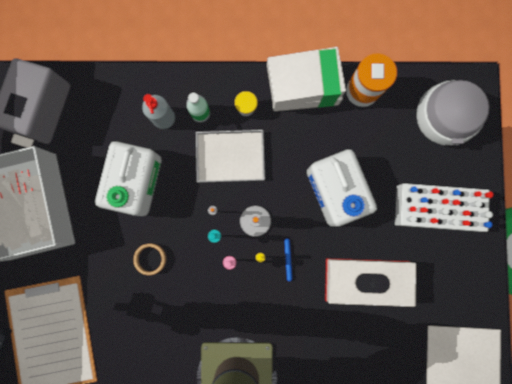

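View pics/side0.png

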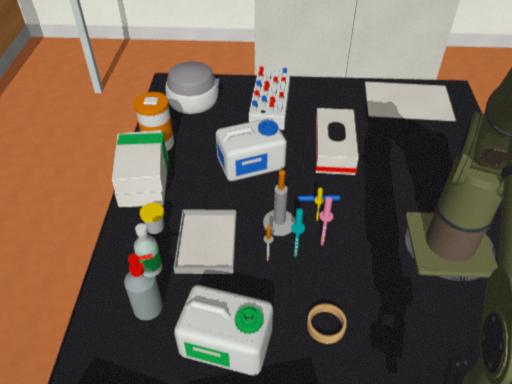

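The orange candidates are the one in the stand (top (255,219), side (282,178)) and a small one at top (212,210), side (268,232). There are also turquoise, pink and yellow ones. The larger orange gauge, in the stand, fits the description. I'll confirm it with a crop and measure.

Run:
```python
from h import *
import pickle
F=pickle.load(open('f0.pkl','rb'))
t=F['top']['img'][140:290,190:390]; s=F['side']['img'][105:265,200:350]
big=lambda a,k:cv2.resize(a,None,fx=k,fy=k,interpolation=cv2.INTER_CUBIC)
a=big(t,2); b=big(s,2.66); h=max(a.shape[0],b.shape[0])
pad=lambda a:np.pad(a,((0,h-a.shape[0]),(0,0),(0,0)))
cv2.imwrite('pics/crop.png',np.hstack([pad(a),pad(b)])[:,:800,::-1])
def blobs(n,lo,hi,name):
    hsv=cv2.cvtColor(F[n]['img'],cv2.COLOR_RGB2HSV); m=cv2.inRange(hsv,lo,hi)
    k,l,st,c=cv2.connectedComponentsWithStats(m)
    for i in range(1,k):
        if st[i,4]>12 and 190<=c[i][0]<400: print(n,name,st[i],np.round(c[i],1))
for n in('top','side'):
    blobs(n,(8,150,120),(18,255,255),'orange'); blobs(n,(100,150,90),(120,255,255),'blue')
```

```text
top orange [    0     0   512   208 32434] [268.4  34.4]
top orange [351  76  17  25 105] [358.3  91.8]
top orange [253 217   5   5  18] [255.3 219.3]
top blue [343 195  21  21 299] [353. 205.]
top blue [319 201   4   5  13] [320.7 202.8]
top blue [284 238   8  44 242] [287.6 259.5]
side orange [279 170   6  20 102] [281.2 179.2]
side orange [266 226   5  14  49] [268.3 232. ]
side blue [283  68   4   5  13] [284.5  70.2]
side blue [257  81   4   4  15] [258.4  82.6]
side blue [262  96   4   5  17] [263.6  98.1]
side blue [253 101   4   5  18] [254.5 103. ]
side blue [259 121  19  14 223] [267.8 127.4]
side blue [218 146   6  19  44] [220.6 155.4]
side blue [236 154  31  21 359] [251.1 165. ]
side blue [298 195  18   6  95] [305.9 197.5]
side blue [323 195  18   6  66] [333. 197.]
```

View pics/crop.png

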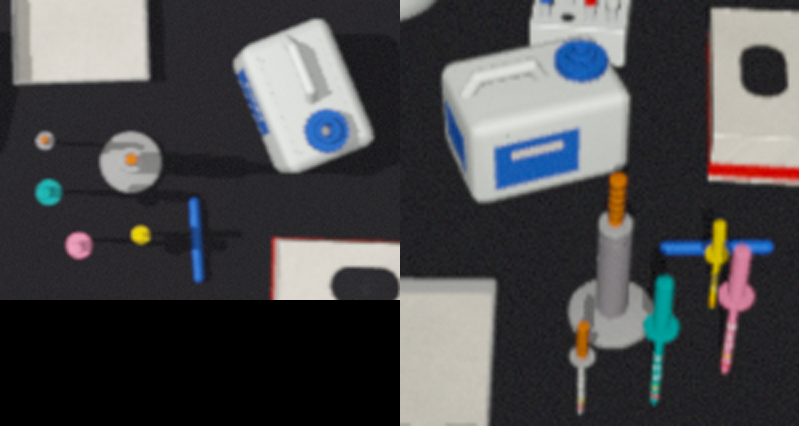

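The crop confirms it: the large plain orange handle sits in the grey stand (top crop (130,160), side crop (617,200)). The small orange one stands free and is smaller. The blue port is at top crop (326,130) and side crop (582,50). Next I'll compute positions.

Run:
```python
from h import *
import pickle
F=pickle.load(open('f0.pkl','rb')); t,s=F['top'],F['side']
print('base px',proj(t,[[0,0,0],[.199,.592,.25]]),proj(s,[[0,0,0],[.199,.592,.25]]))
print('handle top@.2 ',at_z(t,(255.3,219.3),.2), 'side mid handle@.17',at_z(s,(281.2,179.2),.17))
print('stand foot@0', at_z(t,(255.5,221),.005))
print('port',at_z(t,(352.8,205),.145),at_z(s,(268.4,123.8),.145),tri([(t,(352.8,205)),(s,(268.4,123.8))]))
print('green port',at_z(t,(118,196),.145),at_z(s,(249,318),.145))
print('tray',[at_z(t,p,.022).round(3) for p in((196,131),(264,129),(264,181),(196,183))])
for n,p,z in(('smallorange',(212,210),.1),('turq',(214,236),.1),('pink',(229,263),.1),('yel',(260,258),.1),('cup',(246,103),.07),('gel top',(194,98),.165),('pump top',(152,102),.2),('handle a',(341,155),.145),('handle b',(352,185),.145)): print(n,at_z(t,p,z).round(3))
print('small orange tri',tri([(t,(212,210)),(s,(268.5,227))]),'turq',tri([(t,(214,236)),(s,(299,212))]),'pink',tri([(t,(229,263)),(s,(327,200))]))
```

```text
base px [[236.51975772 378.10635628]
 [-13.71529637 326.25312574]] [[449.6432767  244.59187311]
 [451.81933705 445.8249792 ]]
handle top@.2  [ 0.45944643 -0.05248794  0.2       ] side mid handle@.17 [ 0.46078382 -0.05790108  0.17      ]
stand foot@0 [ 0.45849325 -0.05348276  0.005     ]
port [ 0.5001368  -0.31367575  0.145     ] [ 0.50030734 -0.31762276  0.145     ] (array([ 0.50008848, -0.31285527,  0.14870109]), [array([ 0. , -0.1]), array([0.1, 0. ])])
green port [0.52145836 0.31734028 0.145     ] [0.5225857  0.32913793 0.145     ]
tray [array([0.727, 0.127, 0.022]), array([ 0.734, -0.078,  0.022]), array([ 0.577, -0.078,  0.022]), array([0.57 , 0.124, 0.022])]
smallorange [0.487 0.068 0.1  ]
turq [0.415 0.062 0.1  ]
pink [0.341 0.019 0.1  ]
yel [ 0.355 -0.066  0.1  ]
cup [ 0.8   -0.024  0.07 ]
gel top [0.785 0.114 0.165]
pump top [0.764 0.218 0.2  ]
handle a [ 0.635 -0.284  0.145]
handle b [ 0.554 -0.312  0.145]
small orange tri (array([0.4875086 , 0.06554932, 0.12477111]), [array([ 0. , -0.6]), array([0.7, 0.1])]) turq (array([0.41655303, 0.05496702, 0.17188206]), [array([ 0. , -0.2]), array([0.2, 0. ])]) pink (array([0.3474483 , 0.01499565, 0.17480239]), [array([ 0. , -0.3]), array([0.3, 0. ])])
```

View pics/wrist0.png

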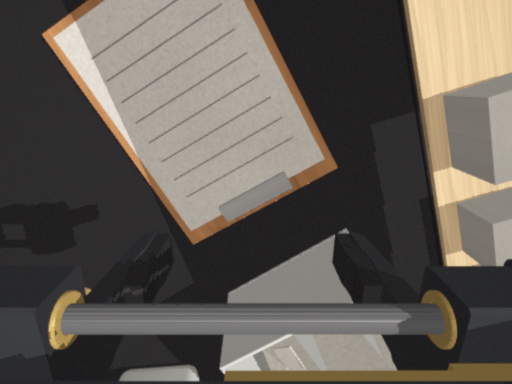

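Call:
arm_command --moves "-0.6 -0.7 -0.2 0 0 0;-0.6 -0.7 -0.2 0 0 0;-0.6 -0.7 -0.2 0 0 0;-0.6 -0.7 -0.2 0 0 0;-0.6 -0.7 -0.2 0 0 0;-0.6 -0.7 -0.2 0 0 0;-0.6 -0.7 -0.2 0 0 0" --hand -1

```text
clock: 0.85
ee_pos: [0.2857, 0.3787, 0.303]
eef_rot: [0.0, 0.162, 0.987, 0.0]
force: [1.2, 1.0, -0.3]
grip_width: 0.0881
grasp_force: 0.0
```

Call:
arm_command --moves "-0.6 -0.7 0 0 0 0;-0.6 -0.7 0 0 0 0;-0.6 -0.7 0 0 0 0;-0.6 -0.7 0 0 0 0;-0.6 -0.7 0 0 0 0;-0.6 -0.7 0 0 0 0;-0.6 -0.7 0 0 0 0"

```text
clock: 1.55
ee_pos: [0.3721, 0.1666, 0.3025]
eef_rot: [-0.0, 0.161, 0.987, 0.001]
force: [-0.4, 0.6, 0.2]
grip_width: 0.0881
grasp_force: 0.0
```

Run:
```python
from h import *
np.set_printoptions(precision=4,suppress=True)
s=sensors.sense(); print(s['clock'],s['joint_pos'],s['ee_pos'],s['eef_rot'],s['force'])
print(rel([.4595,-.0535,.32]))
```

```text
1.55 [-0.3662  0.3383 -0.2289  2.106   0.1144  0.7082  0.5782] [0.3721 0.1666 0.3025] [-0.0002  0.1608  0.987   0.0006] [-0.3876  0.6231  0.2003]
[-0.6111 -0.7238 -0.071   0.      0.      0.    ]
```

Call:
arm_command --moves "-0.611 -0.724 -0.1 0 0 0;-0.611 -0.724 -0.1 0 0 0;-0.611 -0.724 -0.1 0 0 0;-0.611 -0.724 -0.1 0 0 0;-0.611 -0.724 -0.1 0 0 0;-0.611 -0.724 -0.1 0 0 0;-0.611 -0.724 -0.1 0 0 0;-0.611 -0.724 -0.1 0 0 0"

```text
clock: 2.35
ee_pos: [0.4591, -0.0519, 0.3274]
eef_rot: [-0.0, 0.159, 0.987, 0.001]
force: [-0.4, 0.4, -0.1]
grip_width: 0.0878
grasp_force: 0.0
```

Run:
```python
from h import *
import pickle
np.set_printoptions(precision=4,suppress=True)
s=sensors.sense(); print(s['clock'],s['joint_pos'],s['ee_pos'])
f=grab('wrist','w1.png'); pickle.dump(f,open('w1.pkl','wb'))
hsv=cv2.cvtColor(f['img'],cv2.COLOR_RGB2HSV); m=cv2.inRange(hsv,(8,150,90),(18,255,255))
k,l,st,c=cv2.connectedComponentsWithStats(m)
for i in range(1,k):
    if st[i,4]>12: print(st[i],c[i])
print(proj(f,[[.4595,-.0535,z] for z in(.2,.14,.135)]))
```

```text
2.35 [ 0.144   0.3764 -0.1858  1.9309  0.089   0.8428  1.1635] [ 0.4591 -0.0519  0.3274]
[243 163  18  30 397] [251.8665 178.7179]
[280 183  24  23 204] [291.3824 194.1275]
[[249.2873 184.9122]
 [249.7176 167.842 ]
 [249.7468 166.6818]]
```

View pics/w1.png

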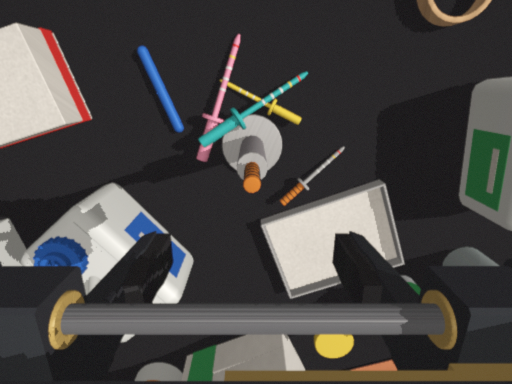

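Run:
```python
from h import *
import pickle
np.set_printoptions(precision=4,suppress=True)
F=pickle.load(open('f0.pkl','rb')); t,s=F['top'],F['side']; w=pickle.load(open('w1.pkl','rb'))
print('cam',ray(w,(256,192)))
im=w['img'][155:200,235:270]; 
hsv=cv2.cvtColor(w['img'],cv2.COLOR_RGB2HSV); m=cv2.inRange(hsv,(8,150,150),(18,255,255))
for r in range(160,198,2):
    c=np.where(m[r,235:270])[0]; print(r,(c.min()+235,c.max()+235) if len(c) else None,w['img'][r,252])
for uv in((252,184),(252,185)): print(at_z(w,uv,.2))
print('handle top tri',tri([(t,(255.3,219.3)),(w,(252,184.5))]))
for n,a,b,c in(('small',(212,210),(268.5,224),(287,200)),('turq',(214,236),(299,212),(203,141)),('pink',(229,263),(327,200),(203,156)),('yel',(260,258),(320,190),(297,121))):
    print(n,tri([(t,a),(w,c)]),tri([(s,b),(w,c)]))
print('port px in w',proj(w,[.5,-.314,.145]))
```

```text
cam (array([ 0.3802, -0.0249,  0.4591]), array([ 0.3192, -0.0909, -0.9435]))
160 None [179 175 170]
162 None [140  93  66]
164 (np.int64(256), np.int64(256)) [110  68  36]
166 (np.int64(256), np.int64(256)) [110  65  38]
168 (np.int64(255), np.int64(255)) [106  65  35]
170 (np.int64(254), np.int64(258)) [137  78  37]
172 None [139  81  38]
174 (np.int64(256), np.int64(257)) [112  66  40]
176 (np.int64(249), np.int64(256)) [178 104  44]
178 (np.int64(246), np.int64(258)) [221 139  60]
180 (np.int64(245), np.int64(259)) [219 137  59]
182 (np.int64(244), np.int64(260)) [218 136  59]
184 (np.int64(244), np.int64(260)) [217 134  58]
186 (np.int64(244), np.int64(259)) [216 133  56]
188 (np.int64(245), np.int64(259)) [215 132  56]
190 (np.int64(246), np.int64(257)) [214 132  57]
192 (np.int64(249), np.int64(253)) [187 111  51]
194 None [43 39 42]
196 None [42 41 41]
[ 0.4594 -0.0509  0.2   ]
[ 0.4603 -0.0512  0.2   ]
handle top tri (array([ 0.4597, -0.0518,  0.1999]), [array([-0.3, -0.1]), array([-0.8, -0. ])])
small (array([0.4692, 0.0131, 0.2676]), [array([16.1,  4.5]), array([59.4, -0.7])]) (array([ 0.5126, -0.015 ,  0.0635]), [array([-8.3, -5.5]), array([  2. , -19.4])])
turq (array([0.3957, 0.0077, 0.5601]), [array([ 6.6, 15.7]), array([-66.3, -70.5])]) (array([ 0.4181, -0.1182, -0.0129]), [array([-5.2, -1.8]), array([ -0.8, -10.4])])
pink (array([ 0.3716, -0.0072,  0.5281]), [array([1.2, 1.4]), array([-12.5,  -7.2])]) (array([ 0.3852, -0.0796,  0.1101]), [array([-18.3,  -9.6]), array([  3.6, -49.2])])
yel (array([ 0.3762, -0.0468,  0.5365]), [array([-7.7,  4.3]), array([ 46.9, -48.8])]) (array([0.3924, 0.0073, 0.2104]), [array([-10.1,  -3. ]), array([ -1.1, -32.9])])
port px in w [[ 54.0053 266.2093]]
```

```bash
python3 -c "
from h import *
print(rel([.4597,-.0514,.168]))"
```

```text
[-0.0026  0.003   0.6379  0.      0.      0.    ]
```

Call:
arm_command --moves "-0.002 0.003 0.2 0 0 0;-0.002 0.003 0.35 0 0 0;-0.002 0.003 0.45 0 0 0;-0.002 0.003 0.55 0 0 0;-0.002 0.003 0.6 0 0 0;-0.002 0.003 0.64 0 0 0;-0.002 0.003 0.64 0 0 0;-0.002 0.003 0.64 0 0 0"

```text
clock: 3.2
ee_pos: [0.4601, -0.0536, 0.1681]
eef_rot: [0.0, 0.161, 0.987, 0.0]
force: [-0.4, -0.3, -0.4]
grip_width: 0.0881
grasp_force: 0.0
```

Call:
arm_command --moves "0 0 0 0 0 0;0 0 0 0 0 0;0 0 0 0 0 0;0 0 0 0 0 0;0 0 0 0 0 0;0 0 0 0 0 0;0 0 0 0 0 0;0 0 0 0 0 0;0 0 0 0 0 0;0 0 0 0 0 0" --hand 1

```text
clock: 4.2
ee_pos: [0.4599, -0.0542, 0.1677]
eef_rot: [0.0, 0.161, 0.987, 0.0]
force: [0.2, 0.9, 0.1]
grip_width: 0.0153
grasp_force: 30.0
```

Call:
arm_command --moves "0 0 -0.05 0 0 0;0 0 -0.1 0 0 0;0 0 -0.2 0 0 0;0 0 -0.3 0 0 0;0 0 -0.4 0 0 0;0 0 -0.5 0 0 0;0 0 -0.6 0 0 0;0 0 -0.66 0 0 0;0 0 -0.66 0 0 0;0 0 -0.66 0 0 0"

```text
clock: 5.2
ee_pos: [0.4593, -0.0544, 0.3321]
eef_rot: [-0.0, 0.161, 0.987, -0.0]
force: [0.8, -0.1, -1.2]
grip_width: 0.015
grasp_force: 30.0
```

Run:
```python
from h import *
import pickle
np.set_printoptions(precision=4,suppress=True)
s=sensors.sense(); print(s['clock'],s['joint_pos'],s['ee_pos'],s['eef_rot'],s['grip_width'])
f={n:grab(n) for n in('wrist','side','top')}; pickle.dump(f,open('f2.pkl','wb'))
a=f['wrist']['img']; b=cv2.resize(f['side']['img'][60:260,190:340],None,fx=1.9,fy=1.9)
b=np.pad(b,((0,4),(0,0),(0,0)))
cv2.imwrite('pics/f2.png',np.hstack([a,b])[:,:800,::-1])
print('port px',[proj(f[n],[.5,-.314,.145]) for n in f])
e=s['ee_pos']; print('tip px',[proj(f[n],e-[0,0,.148]) for n in f])
```

```text
5.2 [ 0.1519  0.3714 -0.1905  1.9218  0.091   0.8575  1.1614] [ 0.4593 -0.0544  0.3321] [-0.0005  0.1612  0.9869 -0.0001] 0.014966258444160396
port px [array([[ 59.2803, 263.9567]]), array([[268.4702, 124.56  ]]), array([[352.9219, 205.0516]])]
tip px [array([[251.0976, 177.4051]]), array([[281.9751, 176.1914]]), array([[256.0435, 219.4934]])]
```

View pics/f2.png

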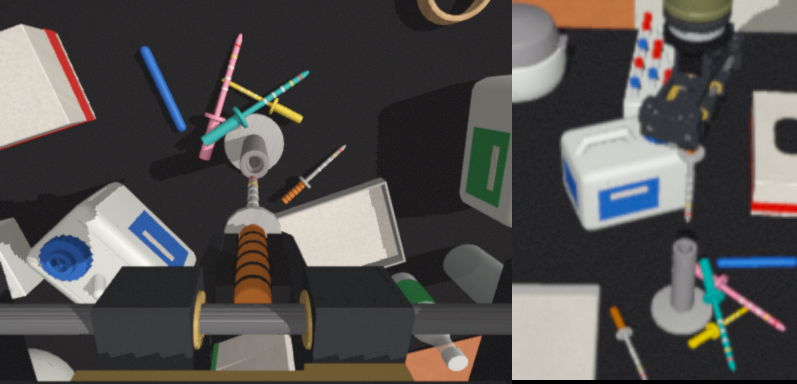

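The gauge is in the gripper and upright: tip at wrist (252,178), side-crop rod at (688,215). The look-alikes have toppled and are lying flat. The blue port shows at wrist ≈(66,256). Next I hover over the port.

Run:
```python
from h import *
import pickle
f=pickle.load(open('f2.pkl','rb'))
print(at_z(f['wrist'],(66,256),.145), rel([.5,-.314,.335]))
```

```text
[ 0.492835  -0.3007019  0.145    ] [-0.4856 -0.9325 -0.0145  0.      0.      0.    ]
```

Call:
arm_command --moves "-0.12 -0.23 -0.015 0 0 0;-0.25 -0.48 -0.015 0 0 0;-0.35 -0.67 -0.015 0 0 0;-0.43 -0.83 -0.015 0 0 0;-0.48 -0.92 -0.015 0 0 0;-0.485 -0.932 -0.015 0 0 0;-0.485 -0.932 -0.015 0 0 0;-0.485 -0.932 -0.015 0 0 0;-0.485 -0.932 -0.015 0 0 0;-0.485 -0.932 -0.015 0 0 0"

```text
clock: 6.35
ee_pos: [0.501, -0.3117, 0.3366]
eef_rot: [-0.0, 0.16, 0.987, 0.0]
force: [0.4, -0.5, -2.1]
grip_width: 0.0151
grasp_force: 30.0
```

Run:
```python
from h import *
import pickle
np.set_printoptions(precision=4,suppress=True)
s=sensors.sense(); print(s['clock'],s['joint_pos'],s['ee_pos'],s['eef_rot'],s['grip_width'])
f={n:grab(n) for n in('wrist','side','top')}; pickle.dump(f,open('f3.pkl','wb'))
e=s['ee_pos']
for n in f: print(n,'port',proj(f[n],[.5,-.314,.145]),'tip',proj(f[n],e-[0,0,.148]))
a=cv2.resize(f['wrist']['img'][110:235,190:315],None,fx=4,fy=4,interpolation=cv2.INTER_CUBIC)
b=cv2.resize(f['side']['img'][60:185,233:308],None,fx=4,fy=4,interpolation=cv2.INTER_CUBIC)
cv2.imwrite('pics/f3.png',np.hstack([a,b])[:,:,::-1])
```

```text
6.35 [ 0.5664  0.5508 -0.1494  1.5634  0.0897  1.0347  1.643 ] [ 0.501  -0.3117  0.3366] [-0.0001  0.1597  0.9872  0.0005] 0.015109262547958668
wrist port [[248.7482 165.7522]] tip [[250.9081 177.2951]]
side port [[268.4702 124.56  ]] tip [[268.3684 113.1029]]
top port [[352.9219 205.0516]] tip [[355.7957 203.7558]]
```

View pics/f3.png

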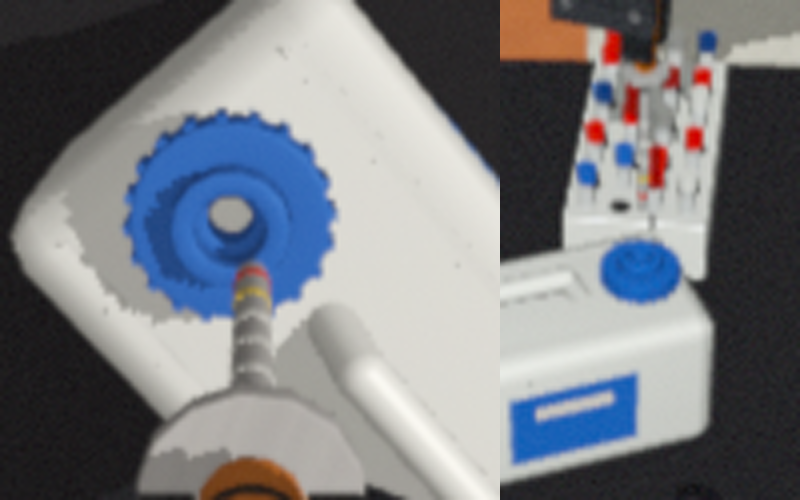

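Run:
```python
from h import *
import pickle
np.set_printoptions(precision=4,suppress=True)
w=pickle.load(open('f3.pkl','rb'))['wrist']; s=sensors.sense(); e=s['ee_pos']
# refine mouth: dark/bore outline; tip column profile
tip=at_z(w,(253.4,177.3),e[2]-.148); port=at_z(w,(248.1,165.8),.145)
print('tip',tip,'tcp',e,'port',port,'need',port-tip)
print('TCP bore check',at_z(w,(190+231/4,110+214/4),.133))
r=R.from_quat(np.roll(s['eef_rot'],-1)); print(r.inv().apply(port-tip)/.25)
# collar centre in image vs predicted
print('collar pred',proj(w,e-[0,0,.033]),'handle top pred',proj(w,e+[0,0,.032]))
```

```text
tip [ 0.5017 -0.3094  0.1887] tcp [ 0.5009 -0.3129  0.3367] port [ 0.4998 -0.3147  0.145 ] need [-0.0019 -0.0053 -0.0437]
TCP bore check [ 0.5    -0.3153  0.133 ]
[ 0.0006 -0.0225  0.1747]
collar pred [[248.4276 232.2939]] handle top pred [[246.6758 306.8015]]
```

The crop shows the mouth centred at wrist (248,165.8) and the tip at (253.4,177.3), so the tip is about 5 mm off to +y. I'll correct that, come lower, and measure again.

Call:
arm_command --moves "0 -0.007 0.04 0 0 0;0 -0.015 0.08 0 0 0;0 -0.015 0.08 0 0 0;0 -0.015 0.08 0 0 0;0 -0.015 0.08 0 0 0;0 -0.015 0.08 0 0 0;0 -0.015 0.08 0 0 0;0 -0.015 0.08 0 0 0"

```text
clock: 7.3
ee_pos: [0.4996, -0.3174, 0.3166]
eef_rot: [0.0, 0.161, 0.987, -0.0]
force: [-0.6, -0.3, -2.2]
grip_width: 0.0147
grasp_force: 30.0
```

Run:
```python
from h import *
import pickle
np.set_printoptions(precision=4,suppress=True)
s=sensors.sense(); print(s['clock'],s['ee_pos'],s['eef_rot'])
f=grab('wrist'); pickle.dump((f,s),open('f4.pkl','wb')); e=s['ee_pos']
print('port',proj(f,[.5,-.314,.145]),'tip',proj(f,e-[0,0,.148]))
cv2.imwrite('pics/f4.png',cv2.resize(f['img'][130:230,195:315],None,fx=6,fy=6,interpolation=cv2.INTER_CUBIC)[:,:,::-1])
```

```text
7.3 [ 0.4996 -0.3174  0.3166] [ 0.0002  0.1611  0.9869 -0.    ]
port [[254.352  170.0498]] tip [[251.0562 177.2186]]
```

View pics/f4.png

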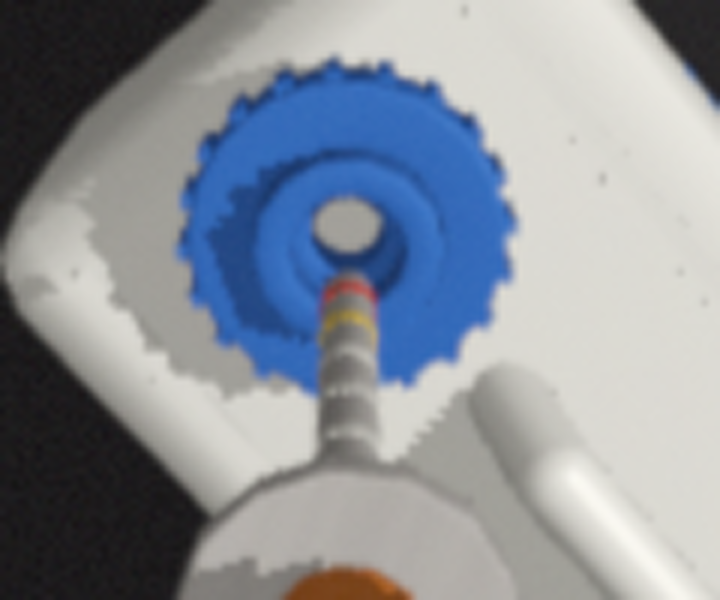

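Run:
```python
from h import *
import pickle
np.set_printoptions(precision=4,suppress=True)
f,s=pickle.load(open('f4.pkl','rb')); e=s['ee_pos']; r=R.from_quat(np.roll(s['eef_rot'],-1))
tip=at_z(f,(195+349/6,130+275/6),e[2]-.148)
for n,uv,z in(('mouth',(195+349/6,130+246/6),.145),('bore top',(195+347.5/6,130+225/6),.133)):
    p=at_z(f,uv,z); print(n,p,'tip',tip,'tool-frame diff mm',1000*r.inv().apply(p-tip))
# predicted outlines for the port hypothesised directly under the tip
def ring(rad,z,c): 
    t=np.linspace(0,6.28,60); q=proj(f,np.c_[c[0]+rad*np.cos(t),c[1]+rad*np.sin(t),0*t+z]); q=(q-[195,130])*6
    return np.r_[q.min(0),q.max(0)].round(0)
for rad,z in((.017,.145),(.01,.145),(.0065,.133)): print(rad,ring(rad,z,tip))
print(rel([e[0],e[1],.163]), s['force'],sensors.sense()['ee_pos'])
```

```text
mouth [ 0.5006 -0.3155  0.145 ] tip [ 0.4989 -0.315   0.1686] tool-frame diff mm [-1.7223  0.0747 23.6405]
bore top [ 0.5    -0.3155  0.133 ] tip [ 0.4989 -0.315   0.1686] tool-frame diff mm [-1.1455 -0.157  35.6402]
0.017 [250. 139. 447. 330.]
0.01 [291. 180. 407. 292.]
0.0065 [312. 183. 385. 254.]
[0.     0.0001 0.6144 0.     0.     0.    ] [-0.5561 -0.3445 -2.1706] [ 0.4995 -0.3174  0.3166]
```

Call:
arm_command --moves "-0.005 0 0.04 0 0 0;-0.005 0 0.08 0 0 0;-0.005 0 0.11 0 0 0;-0.005 0 0.134 0 0 0;-0.005 0 0.15 0 0 0;-0.005 0 0.165 0 0 0;-0.005 0 0.18 0 0 0;-0.005 0 0.18 0 0 0;-0.005 0 0.18 0 0 0"

```text
clock: 8.25
ee_pos: [0.5007, -0.3178, 0.2715]
eef_rot: [0.0, 0.161, 0.987, 0.0]
force: [0.6, 0.1, -1.6]
grip_width: 0.0152
grasp_force: 30.0
```

Run:
```python
from h import *
s=sensors.sense(); print(s['ee_pos'],s['force'],s['torque'])
f=grab('wrist'); cv2.imwrite('pics/f5.png',cv2.resize(f['img'][130:230,195:315],None,fx=5,fy=5,interpolation=cv2.INTER_CUBIC)[:,:,::-1])
```

```text
[ 0.50072456 -0.31782388  0.27152565] [ 0.58247744  0.07805802 -1.61403378] [ 0.0435305  -0.03978068 -0.046064  ]
```

View pics/f5.png

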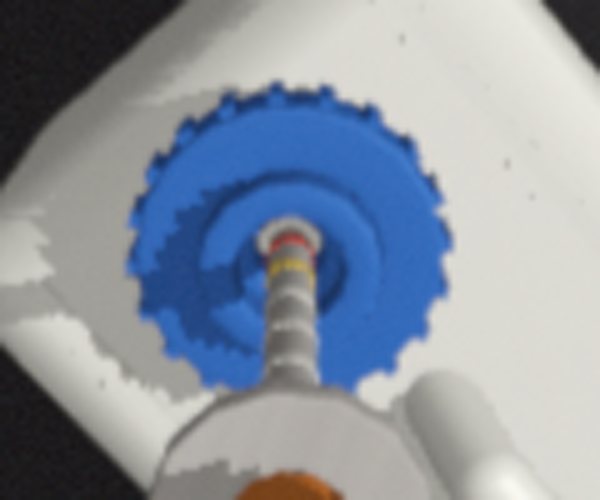

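Wrist picture: the tip (crop (290,242)) is centred in the bore (289,243), with no contact force. I continue down.

Call:
arm_command --moves "0 0 0.04 0 0 0;0 0 0.08 0 0 0;0 0 0.12 0 0 0;0 0 0.16 0 0 0;0 0 0.2 0 0 0;0 0 0.24 0 0 0;0 0 0.28 0 0 0;0 0 0.32 0 0 0;0 0 0.36 0 0 0;0 0 0.38 0 0 0;0 0 0.38 0 0 0"

```text
clock: 9.4
ee_pos: [0.5003, -0.3175, 0.1775]
eef_rot: [-0.0, 0.161, 0.987, 0.0]
force: [-2.8, 2.6, 10.3]
grip_width: 0.0155
grasp_force: 30.0
```

Call:
arm_command --moves "0 0 0.004 0 0 0;0 0 0.004 0 0 0;0 0 0.004 0 0 0;0 0 0.004 0 0 0"

```text
clock: 9.8
ee_pos: [0.5004, -0.3175, 0.1775]
eef_rot: [0.0, 0.161, 0.987, -0.0]
force: [-4.7, 3.1, 15.6]
grip_width: 0.0151
grasp_force: 30.0
```

Run:
```python
from h import *
s=sensors.sense(); print(s['ee_pos'],s['force'],s['torque'])
f=grab('wrist'); g=grab('side')
a=cv2.resize(f['img'][130:300,180:320],None,fx=3,fy=3,interpolation=cv2.INTER_CUBIC)
b=cv2.resize(g['img'][65:150,240:300],None,fx=6,fy=6,interpolation=cv2.INTER_CUBIC)
cv2.imwrite('pics/f6.png',np.hstack([a,b])[:,:,::-1])
```

```text
[ 0.500358   -0.31752857  0.17747983] [-4.74689514  3.05535916 15.55825546] [0.7371927  1.08876719 0.04309382]
```

View pics/f6.png

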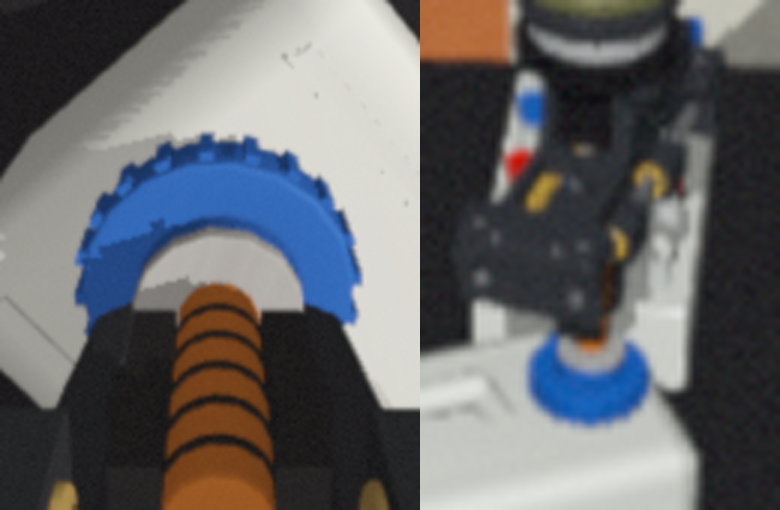

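The collar covers the rim (crop (215,260)) at TCP z 0.1775, which matches a seated collar to within 1 mm, with a firm 15 N. Drawing it out.

Call:
arm_command --moves "0 0 -0.01 0 0 0;0 0 -0.05 0 0 0;0 0 -0.1 0 0 0;0 0 -0.18 0 0 0;0 0 -0.26 0 0 0;0 0 -0.34 0 0 0;0 0 -0.42 0 0 0;0 0 -0.5 0 0 0;0 0 -0.58 0 0 0;0 0 -0.66 0 0 0;0 0 -0.74 0 0 0;0 0 -0.8 0 0 0;0 0 -0.8 0 0 0;0 0 -0.8 0 0 0"

```text
clock: 11.3
ee_pos: [0.5005, -0.3177, 0.3755]
eef_rot: [0.0, 0.161, 0.987, -0.0]
force: [-0.4, 0.0, -2.2]
grip_width: 0.0152
grasp_force: 30.0
```

Run:
```python
from h import *
import pickle
np.set_printoptions(precision=4,suppress=True)
s=sensors.sense(); print(s['clock'],s['joint_pos'],s['ee_pos'],s['eef_rot'],s['grip_width'],s['force'])
f={n:grab(n) for n in('wrist','side','top')}; pickle.dump((f,s),open('f7.pkl','wb'))
F=pickle.load(open('f0.pkl','rb'))
def blue(im,x0,x1):
    m=cv2.inRange(cv2.cvtColor(im,cv2.COLOR_RGB2HSV),(100,150,90),(120,255,255)); k,l,st,c=cv2.connectedComponentsWithStats(m)
    return [c[i].round(1) for i in range(1,k) if st[i,4]>100 and x0<c[i][0]<x1]
print('side blue',blue(F['side']['img'],190,290),blue(f['side']['img'],190,290))
```

```text
11.3 [ 0.5746  0.522  -0.1492  1.4913  0.0818  1.1342  1.6575] [ 0.5005 -0.3177  0.3755] [ 0.0001  0.1612  0.9869 -0.    ] 0.015246597492592724 [-0.3857  0.0382 -2.2282]
side blue [array([267.8, 127.4]), array([251.1, 165. ])] [array([267.8, 127.4]), array([251.1, 165. ])]
```

```bash
cat > fk.py <<'E'
from h import *
from scipy.optimize import least_squares
def fk(q,L):
    z=lambda a:R.from_rotvec([0,0,-a]); y=lambda a:R.from_rotvec([0,a,0]); v=lambda l:np.array([0,0,l])
    r=z(q[0])*y(q[1]); p=v(L[0])+r.apply([L[5],0,L[1]])
    r=r*z(q[2])*y(q[3]); p=p+r.apply([L[6],0,L[2]])
    r=r*z(q[4])*y(q[5]); p=p+r.apply([L[7],0,L[3]])
    return p, r*z(q[6])*R.from_rotvec([0,0,L[4]])
D=[([-1.21321267,.68978352,-.19452425,1.56607006,.15734944,.90249816,-.2151007],[.19875,.59209,.25211]),
([-.3662,.3383,-.2289,2.106,.1144,.7082,.5782],[.3721,.1666,.3025]),
([.144,.3764,-.1858,1.9309,.089,.8428,1.1635],[.4591,-.0519,.3274]),
([.1519,.3714,-.1905,1.9218,.091,.8575,1.1614],[.4593,-.0544,.3321]),
([.5664,.5508,-.1494,1.5634,.0897,1.0347,1.643],[.501,-.3117,.3366]),
([.5746,.522,-.1492,1.4913,.0818,1.1342,1.6575],[.5005,-.3177,.3755])]
RT=R.from_quat([.161141838,.986931022,-.0006,0.])
def res(L):
    o=[]
    for q,p in D:
        a,r=fk(q,L); o+=list(a-p)+list(.3*(RT.inv()*r).as_rotvec())
    return o+list(1e-4*(L[5:]))
def fit():
    best=None
    for y0 in np.linspace(-3,3,7):
        s=least_squares(res,np.array([.34,.4,.4,.25,y0,0,0,0]))
        if best is None or s.cost<best.cost: best=s
    return best
E
python3 - <<'E'
from fk import *
np.set_printoptions(precision=4,suppress=True)
b=fit(); print(b.x,b.cost,np.abs(b.fun).max())
np.save('L.npy',b.x)
E
```

```text
[-3.706   0.6291  0.3893 -3.6993  1.5722  0.1109 -0.0751  0.212 ] 0.0008796239685166366 0.027307711666114842
```

```bash
sed -i 's/^def fk(q,L):/SG=np.ones(7)\ndef fk(q,L):\n    q=np.array(q)*SG/; s/return o+list.*/return o+[1e-2*(L[0]-.34)]+list(1e-2*L[5:])/' fk.py
python3 - <<'E'
import fk; from fk import *
import itertools
np.set_printoptions(precision=4,suppress=True)
o=[]
for sg in itertools.product([1,-1],[1,-1],[1,-1],[1,-1]):
    fk.SG=np.array([1,1,sg[0],sg[1],sg[2],sg[3],1.]); b=fit(); o.append((b.cost,sg,b.x,np.abs(b.fun).max()))
for a in sorted(o,key=lambda a:a[0])[:4]: print(a)
E
```

```text
(np.float64(0.0009170686899304659), (1, 1, 1, 1), array([ 0.1711,  0.6416,  0.3898,  0.1928, -4.711 ,  0.1123, -0.0814,
        0.2213]), np.float64(0.02898261087980744))
(np.float64(0.0009170686899304659), (1, 1, 1, -1), array([ 0.1711,  0.6416,  0.3898,  0.1928, -4.711 ,  0.1123, -0.0814,
        0.2213]), np.float64(0.02898261087980744))
(np.float64(0.0009170686899304659), (1, 1, -1, 1), array([ 0.1711,  0.6416,  0.3898,  0.1928, -4.711 ,  0.1123, -0.0814,
        0.2213]), np.float64(0.02898261087980744))
(np.float64(0.0009170686899304659), (1, 1, -1, -1), array([ 0.1711,  0.6416,  0.3898,  0.1928, -4.711 ,  0.1123, -0.0814,
        0.2213]), np.float64(0.02898261087980744))
```

Run:
```python
import fk as m, itertools
import numpy as np
np.set_printoptions(precision=4,suppress=True)
o=[]
for sg in itertools.product([1,-1],[1,-1],[1,-1],[1,-1],[1,-1]):
    m.SG=np.array([1,1,sg[0],sg[1],sg[2],sg[3],sg[4]]); b=m.fit(); o.append((b.cost,sg,b.x,np.abs(b.fun).max()))
for a in sorted(o,key=lambda a:a[0])[:4]: print(a)
```

```text
(np.float64(0.0009170686899304659), (1, 1, 1, 1, 1), array([ 0.1711,  0.6416,  0.3898,  0.1928, -4.711 ,  0.1123, -0.0814,
        0.2213]), np.float64(0.02898261087980744))
(np.float64(0.0044693096858425384), (-1, 1, -1, 1, 1), array([ 0.0915,  0.6854,  0.4382,  0.1126,  1.1189,  0.1969, -0.1177,
        0.3801]), np.float64(0.05007359617344631))
(np.float64(0.008396224975848462), (1, 1, -1, 1, 1), array([-0.2005,  0.5617,  0.3642, -0.2632,  1.444 ,  0.0339, -0.002 ,
        0.0485]), np.float64(0.0731608442404776))
(np.float64(0.009225067867766624), (-1, 1, 1, 1, 1), array([-0.3337,  0.5401,  0.3664, -0.4477, -5.0361,  0.0351,  0.0333,
        0.0249]), np.float64(0.07244247299390587))
```

Call:
arm_command --moves "0.07 0.2 -0.1 0 0 0;0.07 0.35 -0.1 0 0 0;0.07 0.5 -0.1 0 0 0;0.07 0.65 -0.1 0 0 0;0.07 0.8 -0.1 0 0 0;0.07 0.95 -0.1 0 0 0;0.07 0.96 -0.1 0 0 0"

```text
clock: 12.15
ee_pos: [0.5615, -0.0775, 0.3996]
eef_rot: [-0.001, 0.156, 0.988, 0.002]
force: [-0.2, 0.5, -1.9]
grip_width: 0.0151
grasp_force: 30.0
```

Call:
arm_command --moves "0.07 0.15 -0.1 0 0 0;0.07 0.3 -0.1 0 0 0;0.07 0.45 -0.1 0 0 0;0.07 0.6 -0.1 0 0 0;0.07 0.75 -0.1 0 0 0;0.07 0.88 -0.1 0 0 0;0.07 0.96 -0.1 0 0 0;0.07 0.96 -0.1 0 0 0"

```text
clock: 12.95
ee_pos: [0.6199, 0.152, 0.4239]
eef_rot: [-0.001, 0.159, 0.987, 0.001]
force: [-0.5, 0.9, -1.7]
grip_width: 0.0153
grasp_force: 30.0
```

Call:
arm_command --moves "0 0 0 0.03 -0.01 0;0 0 0 0.06 -0.02 0;0 0 0 0.095 -0.03 0;0 0 0 0.125 -0.042 0;0 0 0 0.16 -0.053 0;0 0 0 0.16 -0.053 0;0 0 0 0.16 -0.053 0"

```text
clock: 13.65
ee_pos: [0.6202, 0.1474, 0.425]
eef_rot: [0.041, 0.156, 0.953, -0.258]
force: [0.1, 0.3, -1.2]
grip_width: 0.0154
grasp_force: 30.0
```

```bash
cat > st.py <<'E'
from h import *
np.set_printoptions(precision=3,suppress=True)
s=sensors.sense(); r=R.from_quat(np.roll(s['eef_rot'],-1))
print(s['clock'],s['joint_pos'],'TCP',s['ee_pos'],'grip',s['grip_width'],'F',s['force'])
print('tool axes\n',r.as_matrix().T,'tip',s['ee_pos']+r.apply([0,0,.148]))
E
python3 st.py
```

```text
13.65 [-0.512  0.686 -0.023  1.143  0.463  1.601  0.66 ] TCP [0.62  0.147 0.425] grip 0.015434981847229782 F [ 0.083  0.307 -1.198]
tool axes
 [[-0.948  0.276 -0.158]
 [ 0.318  0.818 -0.479]
 [-0.003 -0.504 -0.863]] tip [0.62  0.073 0.297]
```

```bash
cat >> st.py <<'E'
import sys
if len(sys.argv)>1:
    d=np.array([float(v) for v in sys.argv[1:4]]); d/=np.linalg.norm(d); p=np.array([float(v) for v in sys.argv[4:7]])
    z=r.apply([0,0,1]); a=np.cross(z,d); a=a/np.linalg.norm(a)*np.arctan2(np.linalg.norm(a),z@d)
    q=(R.from_rotvec(a)*r).as_quat(); print('REL',rel(p,np.roll(q,1)).round(3))
E
python3 st.py .6 -.8 -.4 .58 .14 .38; python3 st.py .6 -.8 0 .563 .142 .30|tail -1
```

```text
13.65 [-0.512  0.686 -0.023  1.143  0.463  1.601  0.66 ] TCP [0.62  0.147 0.425] grip 0.015434981847229782 F [ 0.083  0.307 -1.198]
tool axes
 [[-0.948  0.276 -0.158]
 [ 0.318  0.818 -0.479]
 [-0.003 -0.504 -0.863]] tip [0.62  0.073 0.297]
REL [ 0.173  0.011  0.171  0.09  -0.24   0.   ]
REL [ 0.29   0.149  0.443  0.187 -0.318 -0.   ]
```

Call:
arm_command --moves "0.03 0 0.03 0.015 -0.04 0;0.06 0 0.06 0.03 -0.08 0;0.09 0 0.09 0.045 -0.12 0;0.12 0 0.12 0.06 -0.16 0;0.15 0 0.15 0.075 -0.2 0;0.17 0.01 0.17 0.09 -0.24 0;0.17 0.01 0.17 0.09 -0.24 0;0.17 0.01 0.17 0.09 -0.24 0"

```text
clock: 14.45
ee_pos: [0.5812, 0.1393, 0.3817]
eef_rot: [0.365, 0.056, 0.826, -0.426]
force: [-0.2, 0.7, -0.8]
grip_width: 0.0152
grasp_force: 30.0
```

```bash
python3 st.py .6 -.8 0 .563 .142 .30
```

```text
14.45 [-0.933  0.696  0.187  1.868  1.159  1.242 -0.14 ] TCP [0.581 0.139 0.382] grip 0.015162583303048016 F [-0.209  0.676 -0.756]
tool axes
 [[-0.728 -0.219 -0.65 ]
 [ 0.402  0.631 -0.663]
 [ 0.555 -0.744 -0.372]] tip [0.663 0.029 0.327]
REL [ 0.263  0.194  0.073  0.086 -0.085  0.   ]
```

Call:
arm_command --moves "0.05 0.04 0.015 0.02 -0.02 0;0.1 0.08 0.03 0.04 -0.04 0;0.15 0.11 0.045 0.055 -0.055 0;0.2 0.15 0.06 0.07 -0.07 0;0.263 0.194 0.073 0.086 -0.085 0;0.263 0.194 0.073 0.086 -0.085 0;0.263 0.194 0.073 0.086 -0.085 0;0.263 0.194 0.073 0.086 -0.085 0"

```text
clock: 15.25
ee_pos: [0.5636, 0.1421, 0.3016]
eef_rot: [0.462, 0.049, 0.705, -0.535]
force: [-0.8, -0.4, -0.8]
grip_width: 0.015
grasp_force: 30.0
```

```bash
python3 st.py .6 -.8 0 .563 .142 .27
python3 - <<'E'
from h import *
import pickle
s=sensors.sense(); r=R.from_quat(np.roll(s['eef_rot'],-1)); e=s['ee_pos']
f={n:grab(n) for n in('side','top','wrist')}; pickle.dump((f,s),open('f8.pkl','wb'))
F=pickle.load(open('f0.pkl','rb'))
for n in('side','top'):
    for nm,d in(('handle top',-.032),('collar',.033),('tip',.148)): print(n,nm,proj(f[n],e+r.apply([0,0,d])).round(1))
    g=f[n]['img']; m=cv2.inRange(cv2.cvtColor(g,cv2.COLOR_RGB2HSV),(6,140,80),(19,255,255)); k,l,st,c=cv2.connectedComponentsWithStats(m)
    print([ (st[i].tolist(),c[i].round(1)) for i in range(1,k) if st[i,4]>8 and 190<c[i][0]<320 and c[i][1]>100])
    d=cv2.absdiff(g,F[n]['img']).max(2)>40; 
    for nm,b in {'top':{'tray':(190,125,270,188),'green':(95,140,165,218),'cup':(232,90,260,118),'gel':(183,90,212,125),'pump':(140,90,178,130),'blue':(305,148,378,228),'stand':(238,203,275,240),'tape':(130,240,168,278),'marker':(280,235,296,285),'gloves':(322,256,420,310)},'side':{'tray':(172,206,240,276),'green':(172,283,276,374),'tape':(302,300,350,346)}}[n].items():
        print(nm,int(d[b[1]:b[3],b[0]:b[2]].sum()),end=' ')
    print()
E
```

```text
15.25 [-1.052  1.053  0.279  1.952  1.263  1.383 -0.565] TCP [0.564 0.142 0.302] grip 0.015008826200006757 F [-0.82  -0.39  -0.783]
tool axes
 [[-0.569 -0.426 -0.704]
 [ 0.563  0.422 -0.71 ]
 [ 0.6   -0.8    0.   ]] tip [0.652 0.024 0.302]
REL [ 0.091  0.088 -0.001 -0.    -0.    -0.   ]
side handle top [[241.9 208.6]]
side collar [[225.3 190. ]]
side tip [[198.6 160.2]]
[([224, 189, 20, 23, 172], array([233.6, 200.1]))]
tray 577 green 0 tape 1167 
top handle top [[161.4 181.5]]
top collar [[183.9 165.1]]
top tip [[223.4 136.2]]
[([237, 186, 14, 9, 60], array([243.7, 189.8]))]
tray 93 green 1627 cup 0 gel 0 pump 0 blue 0 stand 646 tape 0 marker 84 gloves 454
```

Run:
```python
from h import *
import pickle
f,s=pickle.load(open('f8.pkl','rb')); F=pickle.load(open('f0.pkl','rb'))
for n,a,b in(('side',(225.3,190),(198.6,160.2)),('top',(183.9,165.1),(223.4,136.2))):
    d=cv2.absdiff(f[n]['img'],F[n]['img']).max(2); a,b=np.array(a),np.array(b); u=(b-a)/np.linalg.norm(b-a); v=np.array([-u[1],u[0]])
    for t in(.3,.5,.7,.9,1.0,1.1):
        c=a+(b-a)*t; print(n,t,[int(d[int(round((c+k*v)[1])),int(round((c+k*v)[0]))]) for k in range(-8,9)])
s=sensors.sense(); print(s['clock'],abs(s['dq']).max(),s['ee_pos'])
```

```text
side 0.3 [8, 7, 7, 5, 5, 10, 88, 120, 125, 110, 68, 4, 5, 3, 10, 4, 4]
side 0.5 [4, 6, 4, 7, 7, 15, 67, 105, 132, 100, 100, 17, 4, 5, 6, 10, 4]
side 0.7 [6, 6, 2, 3, 4, 5, 65, 112, 135, 113, 88, 5, 5, 5, 5, 7, 5]
side 0.9 [2, 4, 3, 3, 3, 10, 61, 128, 156, 137, 70, 7, 7, 7, 4, 4, 4]
side 1.0 [6, 2, 3, 8, 4, 6, 11, 54, 100, 100, 28, 7, 2, 7, 5, 1, 3]
side 1.1 [2, 2, 2, 3, 9, 4, 4, 9, 2, 2, 3, 7, 6, 2, 6, 7, 0]
top 0.3 [2, 2, 3, 4, 2, 11, 60, 95, 58, 44, 7, 1, 1, 2, 2, 1, 0]
top 0.5 [1, 1, 1, 1, 1, 1, 4, 20, 11, 11, 24, 6, 1, 1, 1, 1, 1]
top 0.7 [1, 1, 1, 1, 1, 1, 6, 32, 69, 54, 46, 12, 1, 0, 1, 1, 1]
top 0.9 [1, 1, 1, 1, 1, 3, 3, 24, 40, 62, 20, 5, 1, 1, 1, 0, 1]
top 1.0 [1, 0, 2, 2, 1, 0, 3, 1, 14, 10, 2, 1, 2, 1, 1, 1, 1]
top 1.1 [3, 6, 4, 1, 5, 1, 0, 1, 1, 1, 1, 2, 1, 1, 1, 1, 1]
15.4 0.01334489230488681 [0.56301683 0.14261429 0.30100519]
```

Call:
arm_command --moves "0 0 0 0 0 0;0 0 0 0 0 0;0 0 0 0 0 0;0 0 0 0 0 0;0 0 0 0 0 0;0 0 0 0 0 0;0 0 0 0 0 0;0 0 0 0 0 0"

```text
clock: 16.2
ee_pos: [0.5625, 0.1431, 0.2991]
eef_rot: [0.462, 0.046, 0.705, -0.536]
force: [-0.3, -0.4, -1.5]
grip_width: 0.015
grasp_force: 30.0
```

```bash
python3 -c "
from bench import close_job
print(close_job())"
```

```text
the job is handed in; nothing more can be done
None
```

I dipped the gauge in the blue port until its collar sat on the rim, drew it out, and handed in with it held level and still, tip about 30 cm above the middle of the drip tray (within the 18–36 cm limit); no verdict came back.

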